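Push the tin and the jam jar home into the jar tidy

ROBOT

A 7-joint arm with a two-finger parallel gripper is mounted at the origin on a cart in front of the work surface, level with it; the furniture and walls round the work are solid. World frame = base frame: x ahead of the robot, y to its left, z up, the work surface at z = 0. Lengths are in m, angles in rad, forces in N, time in s.
With the tool pointing down it reaches from about 0.4 to 0.85 m from the base axis. Payload 4.5 kg.
Tool frame: the origin (TCP) lies midway between the tips of the shut fingers; the grasp point (between the pads) lies 19 mm behind it; z points along the fingers, y is the line along which they close (so a half turn about z gives the same grasp; the last joint's range is limited). The gripper opens to 88 mm and grips with 3 to 60 N. Pads are 18 mm wide; open, the fingers measure 123 mm over their backs; the gripper's body (75 mm by 187 mm) begins 45 mm behind the grasp point.
Start: joints at [-1.276, 0.689, -0.195, 1.565, 0.157, 0.902, -0.215], TCP at [0.161, 0.604, 0.239] pointing down, gripper open.
Joint ranges: [-3.01, 3.01], [-0.46, 2.08], [-1.47, 1.51], [0.13, 2.56], [-1, 4.14], [0.04, 2.09], [-2.66, 2.66]. Speed limits (rad/s): [2.57, 2.57, 3.14, 3.14, 3.14, 3.14, 3.14].

INTERFACE

Orientations are given as a unit quaternion [x, y, z, w].
In Python, from plant import r, eyes, finish_job gives the robot as it stands. The module is installed in compiled form; this text tells all that it offers.
- The arm moves only by the tool move_arm, never from a script. Its argument "motion" is a list of rows, each a list of 7 numbers: the shift along the tool's x, y, z in mm, then the turn, a rotation vector about the tool's x, y, z in degrees, then the closure, from 0 (fully open) to 1 (shut). A call has 1 to 5 rows; each row is the pose to reach, as a shift and turn from the pose commanded when the call began, along the tool's axes at that moment; what a row does not reach only later rows make up. A row lasts 1/8 s, in which the tool goes at most 62.5 mm and 10.7 degrees, less where a joint would pass 70% of its speed; a pose out of reach is approached as far as the arm can. A call with a gripper value outside its range is refused whole. The fingers move at their own pace and stop on an object; "newtons" is the grip in N (left out, the last holds). Time passes only in rows, so rows that repeat a pose let the fingers close. It gives the time, the measured TCP pose, the force, the opening and the grip force at its end, in the units of the state.
- r.get_state(): the state, without advancing time (a new reading comes with each control period).
- eyes.snapshot(name): name is "side" or "top"; returns a dict with "frame" (420x560x3 uint8, red, green, blue), "z_map" (420x560 float32, m along the optical axis (not along the pixel's ray), 0 where there is no reading), "intrinsics" (3x3 intrinsics, pixels), "world_to_cam" (4x4, takes a point from world to camera coordinates). Camera axes: x right, y down, z forward; pixel columns grow to the right and rows downward; lengths in m; the calibration is good to about 2 mm. A picture is of the moment at which its call begins.
- finish_job(): hands the job in; it is judged then, once.
The state is a dict: "clock": time; "q": joint angles; "qd": joint speeds; "joint_torque": joint torques, N m; "tool_pos": TCP position; "eef_rot": TCP orientation; "contact_force": force on the tool from outside, world axes, zero at the start; "moment": the same for the moment, N m; "opening": opening from 0.0 (shut) to 1.0 (fully open); "finger_force": force on a finger pad.
Only numpy, scipy, OpenCV 4.12 (cv2) and the standard library are available. Lean on these libraries where they do the work, as an engineer would, in place of code of your own. Each camera call takes 0.05 s, during which the arm holds its last target. There are 200 camera calls.

TASK

The tin and the jam jar have been left standing out in front of the low wooden tidy: push them along the worktop with the fingertips, one into each of its two bays (either way round), until each stands upright against the back rail. Only push them: do not pick them up, tip them or take them between the fingers, and leave the egg timer and the salt shaker beside the tidy where they are.

Things in the scene. Friction and masses are not known exactly. Their poses are not given: they have to be found in the camera images.
- tidy: light wooden jar tidy fixed to the worktop, without a floor. Origin: worktop level, mid-length of the front face of its back rail (222 mm long, 12 thick, 42 high). x points into the rail, away from the robot; y left along it; z up. Three walls, 10 mm thick, 25 high, at y = -106, 0, +106 mm, reach from the rail to x = -52: two bays 96 wide, 52 deep, open at front (-x) and top
- bay_left (a point): middle of the left bay at worktop level on the face of the back rail (tidy frame 0, +53 mm, 0); axes as the tidy's
- bay_right (a point): middle of the right bay at worktop level on the face of the back rail (tidy frame 0, -53 mm, 0); axes as the tidy's
- tin_mid (a point): centre (half-way up, 29 mm above its underside) of a food tin with a red label, an upright cylinder 75 mm in diameter and 58 mm high, about 0.25 kg, loose; against the back rail its centre is 38 mm in front of it
- jar_mid (a point): centre (half-way up, 42 mm above its underside) of a jam jar with a white lid, upright and round, 62 to 68 mm in diameter and 84 mm high, about 0.25 kg, loose; against the back rail its centre is 31 to 34 mm in front of it
- tin: the same tin; origin at the centre of its underside
- jar: the same jam jar; origin at the centre of its underside
- timer: egg timer with a red top, 56 mm in diameter and 56 mm high, loose, stands to the left of the tidy; leave alone. Origin at the centre of its underside
- salt: salt shaker with a grey cap, 44 mm in diameter and 90 mm high, loose, stands to the right of the tidy; leave alone. Origin at the centre of its underside
Not all that is in view belongs to the job. Leave any orange or purple look-alike of the tin alone.

How it is judged:
At the end, for the whole second after the job is handed in: The tin is in one bay and the jam jar in the other, each upright on the worktop (tilt under 0.1 rad, not raised 5 mm), at rest, its centre within 20 mm of the bay's middle line and within about 6 mm of touching the back rail (tin centre under 44 mm, jar centre under 40 mm in front of the rail) (((x of tin_mid in the frame of bay_left above -0.044 m and y of tin_mid in the frame of bay_left between -0.02 and 0.02 m and x of jar_mid in the frame of bay_right above -0.04 m and y of jar_mid in the frame of bay_right between -0.02 and 0.02 m) or (x of tin_mid in the frame of bay_right above -0.044 m and y of tin_mid in the frame of bay_right between -0.02 and 0.02 m and x of jar_mid in the frame of bay_left above -0.04 m and y of jar_mid in the frame of bay_left between -0.02 and 0.02 m)) and height (world z) of tin_mid below 0.034 m and height (world z) of jar_mid below 0.047 m and angle between each of tin_mid, jar_mid's own z axis and vertical below 0.1 rad and linear speed of each of tin, jar below 0.01 m/s).
It fails at once if the tin or the jar is lifted off the worktop (over 12 mm) (height (world z) of tin_mid above 0.041 m or height (world z) of jar_mid above 0.054 m).
It fails at once if the tin or the jar is tipped (over 0.35 rad) (angle between any of tin_mid, jar_mid's own z axis and vertical above 0.35 rad).
It fails at once if the tin or the jar is taken between the fingers (grasp point lowered inside it, within 20 mm of its axis) ((horizontal distance between the grasp point and tin_mid below 0.02 m and height (world z) of the grasp point below 0.058 m) or (horizontal distance between the grasp point and jar_mid below 0.02 m and height (world z) of the grasp point below 0.084 m)).
It fails at once if the tin or the jar is pushed with the arm or the gripper's body in place of the fingers (over 3 N) (contact force between the arm and tin above 3 N or contact force between the arm and jar above 3 N).
It fails at once if the egg timer or the salt shaker is moved (over 15 mm) (distance of any of timer, salt from where it was at the start of the episode above 0.015 m).
It also fails if it takes over 72 s, if anything falls off the work surface, if the arm or the gripper's body presses on something with over 40 N, if the wrist force passes 120 N, or if a joint passes its speed limit or range.

## Working session

There is one attempt and no reset: what is moved stays moved. The work goes in short steps, Python scripts to look and compute and a tool call to move; the robot and the scene stay as the last step left them, time stands still between calls to the robot, and variables do not carry over. Pictures are saved under pics/ and viewed, at most 10 in all, crops included, and the job is handed in when it is done.

Besides the shell and the picture viewer there is one more tool, called after "Request:" by a JSON object that holds its "op" and its "data", one argument or row to a line. move_arm: Moves the arm, as the interface text tells. Its arguments: {"type":"object","properties":{"motion":{"type":"array","items":{"type":"array","items":{"type":"number"}}},"newtons":{"type":"number"}},"required":["motion"]}

```bash
mkdir -p pics; cat > h.py <<'E'
import numpy as np,cv2
from plant import r,eyes,finish_job
def snap(n,f=None):
    s=eyes.snapshot(n)
    if f: cv2.imwrite('pics/'+f,s['frame'][:,:,::-1])
    return s
def world(s):
    K=s['intrinsics'];z=s['z_map'];v,u=np.indices(z.shape)
    P=np.stack([(u-K[0,2])/K[0,0]*z,(v-K[1,2])/K[1,1]*z,z,np.ones_like(z)],-1)
    W=P@np.linalg.inv(s['world_to_cam']).T
    return np.where(z[...,None]>0,W[...,:3],np.nan)
E
python3 - <<'E'
from h import *
for n in('top','side'):
    s=snap(n,n+'0.png');np.save(n+'.npy',world(s))
st=r.get_state();print(st['clock'],st['tool_pos'],st['eef_rot'],st['contact_force'])
E
```

```text
0.1 [0.16106838 0.60331588 0.23801401] [ 1.30010566e-01  9.91512277e-01 -8.09632594e-04 -3.89596037e-05] [ 0.6461663  -0.8005972   0.19196162]
```

View pics/top0.png

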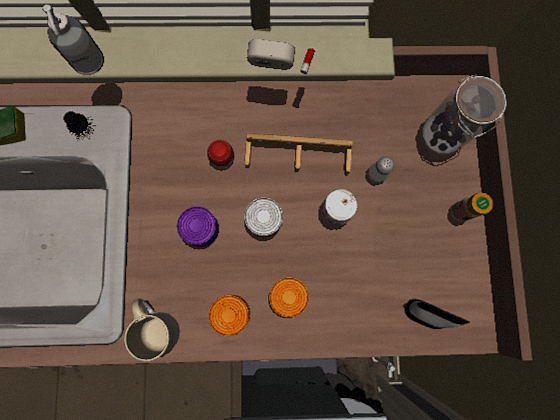

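View pics/side0.png

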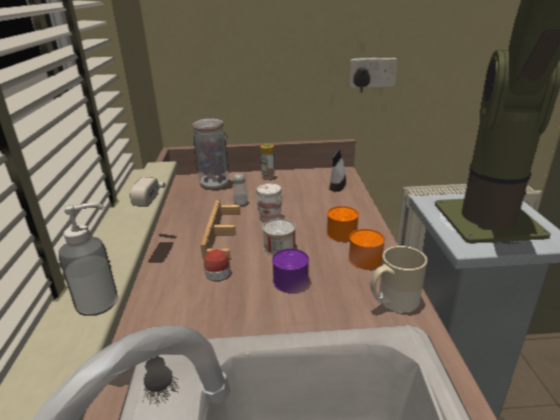

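The top view shows the tidy at about (300,150), the tin at (264,217) and the jar at (340,208). The timer is at (220,153), the salt at (380,170), and the look-alikes at (198,227), (229,315) and (289,297).

```bash
python3 - <<'E'
from h import *
W=np.load('top.npy');S=np.load('side.npy')
for n,u,v in[('tin',264,217),('jar',340,208),('timer',220,153),('salt',384,164),('purple',198,227),('or1',229,315),('or2',289,297),('railL',250,139),('railR',350,144),('wall0',298,160),('table',300,240),('mug',150,335),('jarbig',480,95),('spice',481,204)]:print(n,W[v,u].round(4))
img=cv2.imread('pics/top0.png')
a=np.concatenate([W.reshape(-1,3)]);
def circ(n,c,zl,zh,R=.06):
    m=(np.hypot(a[:,0]-c[0],a[:,1]-c[1])<R)&(a[:,2]>zl)&(a[:,2]<zh)
    p=a[m][:,:2].astype(np.float32);print(n,cv2.minEnclosingCircle(p),m.sum(),a[m][:,2].max())
g=lambda u,v:W[v,u]
circ('tin',g(264,217),.05,.07);circ('jar',g(340,208),.075,.1);circ('timer',g(220,153),.02,.07);circ('salt',g(384,164),.06,.1,.035);circ('purple',g(198,227),.05,.07)
c=(g(250,139)+g(350,144))/2
m=(np.hypot(a[:,0]-c[0],a[:,1]-c[1])<.135)&(a[:,2]>.034)&(a[:,2]<.048)
mm=m.reshape(420,560); v,u=np.where(mm);k=(u>240)&(u<358)&(v<155)&(v>125)
p=W[v[k],u[k]][:,:2].astype(np.float32);print('rail',cv2.minAreaRect(p),cv2.boxPoints(cv2.minAreaRect(p)))
m=(a[:,2]>.019)&(a[:,2]<.029);v,u=np.where(m.reshape(420,560))
for lo,hi in((242,256),(292,304),(343,356)):
    k=(u>lo)&(u<hi)&(v>140)&(v<178);p=W[v[k],u[k]][:,:2].astype(np.float32);print('wall',cv2.minAreaRect(p))
E
```

```text
tin [0.5374 0.0719 0.057 ]
jar [ 0.5483 -0.0744  0.0822]
timer [0.6709 0.1588 0.0504]
salt [ 0.633  -0.1638  0.0864]
purple [0.5203 0.2006 0.0559]
or1 [0.3519 0.1409 0.0541]
or2 [0.3825 0.0267 0.0545]
railL [0.7046 0.0987 0.0355]
railR [ 0.6896 -0.1081  0.0395]
wall0 [ 6.61e-01 -3.00e-04  2.51e-02]
table [ 0.4965 -0.0013 -0.0009]
mug [0.3145 0.3006 0.0049]
jarbig [ 0.7243 -0.3106  0.1994]
spice [ 0.547  -0.3379  0.106 ]
tin ((0.5404645800590515, 0.0738963633775711), 0.037872325628995895) 1129 0.060521377698479206
jar ((0.5554513335227966, -0.07540395110845566), 0.03195610269904137) 838 0.08866935139172594
timer ((0.6752410531044006, 0.14375844597816467), 0.04467379301786423) 654 0.05773431052953837
salt ((0.6340797543525696, -0.1671096533536911), 0.01722787693142891) 275 0.09083745177712055
purple ((0.5245547890663147, 0.20511534810066223), 0.03789336234331131) 1167 0.06110323062699419
rail ((0.7013376355171204, -0.002859160304069519), (0.22082628309726715, 0.014416567049920559), 85.14531707763672) [[ 0.68481106 -0.11226617]
 [ 0.6991759  -0.11348623]
 [ 0.7178642   0.10654785]
 [ 0.7034994   0.10776791]]
wall ((0.6808226704597473, 0.10526233911514282), (0.017777126282453537, 0.05421638488769531), 72.65135192871094)
wall ((0.6715127229690552, -0.00268368236720562), (0.053183045238256454, 0.0207465048879385), 3.424938917160034)
wall ((0.6613070368766785, -0.1045151948928833), (0.0533846952021122, 0.013082262128591537), 0.7871475219726562)
```

Request:
{"op": "move_arm", "data": {
  "motion": [
    [-44,-42,0,0,0,0,0.5],
    [-88,-84,0,0,0,0,0.5],
    [-132,-126,0,0,0,0,0.5],
    [-176,-168,0,0,0,0,0.5],
    [-220,-210,0,0,0,0,0.5]
  ],
  "newtons": 20
}}

```text
clock: 0.72
tool_pos: [0.3203, 0.3424, 0.2386]
eef_rot: [0.13, 0.992, -0.0, 0.0]
contact_force: [0.8, 1.2, 0.7]
opening: 0.506
finger_force: 0.0
```

Request:
{"op": "move_arm", "data": {
  "motion": [
    [-44,-42,0,0,0,-3,0.5],
    [-88,-84,0,0,0,-6,0.5],
    [-132,-126,0,0,0,-9,0.5],
    [-176,-168,0,0,0,-10.1,0.5],
    [-222,-213,0,0,0,-10.1,0.5]
  ]
}}

```text
clock: 1.35
tool_pos: [0.4789, 0.0811, 0.2386]
eef_rot: [0.042, 0.999, 0.0, -0.0]
contact_force: [-0.2, 0.5, -0.6]
opening: 0.498
finger_force: 0.0
```

Request:
{"op": "move_arm", "data": {
  "motion": [
    [0,0,0,0,0,0,0.5],
    [0,0,0,0,0,0,0.5]
  ]
}}

```text
clock: 1.6
tool_pos: [0.4777, 0.0831, 0.2385]
eef_rot: [0.042, 0.999, 0.0, -0.0]
contact_force: [-0.8, -1.0, -0.4]
opening: 0.501
finger_force: 0.0
```

```bash
cat >> h.py <<'E'
O=np.array([.6953,-.0024]);X=np.array([.9964,-.0847]);Y=np.array([.0847,.9964])
def tid(p): d=np.asarray(p)[:2]-O; return (np.array([d@X,d@Y])*1000).round(1)
def tool():
    s=r.get_state();from scipy.spatial.transform import Rotation as R
    M=R.from_quat(s['eef_rot']).as_matrix()
    print('t',s['clock'],'tool tidy mm',tid(s['tool_pos']),'z',s['tool_pos'][2].round(4),'yaw err deg',np.degrees(np.arctan2(M[1,1],M[0,1])-np.arctan2(Y[1],Y[0])).round(2),'toolz',M[:,2].round(3),'open',s['opening'],'F',s['contact_force'].round(1))
E
python3 -c "
from h import *
tool()"
```

```text
t 1.6 tool tidy mm [-224.    66.8] z 0.2385 yaw err deg 0.0 toolz [-0.001  0.001 -1.   ] open 0.500832721950511 F [-0.8 -1.  -0.4]
```

Request:
{"op": "move_arm", "data": {
  "motion": [
    [0,-3,50,0,0,0,0.5],
    [0,-3,100,0,0,0,0.5],
    [0,-3,150,0,0,0,0.5],
    [0,-3,190,0,0,0,0.5],
    [0,-3,213,0,0,0,0.5]
  ]
}}

```text
clock: 2.22
tool_pos: [0.4763, 0.0824, 0.0239]
eef_rot: [0.04, 0.999, 0.0, -0.001]
contact_force: [0.7, 0.2, -0.4]
opening: 0.501
finger_force: 0.0
```

```bash
python3 -c "
from h import *
snap('top','top1.png');snap('side','side1.png')
a=cv2.imread('pics/top1.png')[100:340,140:420];b=cv2.imread('pics/side1.png')[150:350,150:430]
cv2.imwrite('pics/c1.png',cv2.hconcat([cv2.resize(a,(400,343)),cv2.resize(b,(400,343))]));tool()"
```

```text
t 2.325 tool tidy mm [-225.8   65.7] z 0.0238 yaw err deg 0.28 toolz [-0.004  0.    -1.   ] open 0.5001569638406844 F [-0.7  0.5 -0.2]
```

View pics/c1.png

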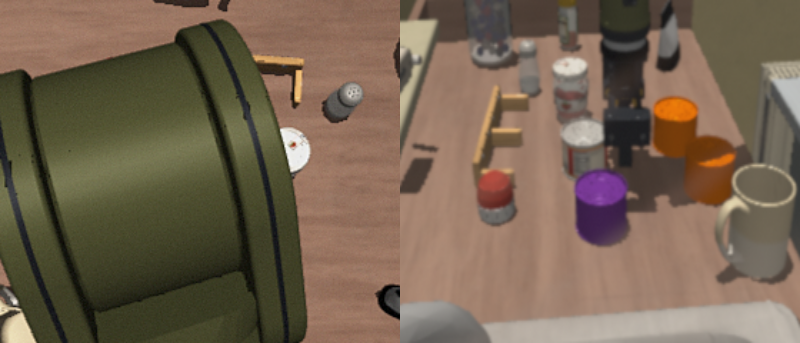

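The side view shows the fingers standing just in front of the tin, clear of the look-alikes, so I can push.

Request:
{"op": "move_arm", "data": {
  "motion": [
    [-10,-1,0,0,0,0,0.5],
    [-20,-2,0,0,0,0,0.5],
    [-28,-3,0,0,0,0,0.5],
    [-36,-5,0,0,0,0,0.5],
    [-44,-6,0,0,0,0,0.5]
  ]
}}

```text
clock: 2.95
tool_pos: [0.5207, 0.0698, 0.026]
eef_rot: [0.042, 0.999, -0.0, -0.001]
contact_force: [-4.0, 1.7, 5.0]
opening: 0.499
finger_force: 2.8
```

Request:
{"op": "move_arm", "data": {
  "motion": [
    [-9,-1,0,0,0,0,0.5],
    [-18,-2,0,0,0,0,0.5],
    [-27,-3,0,0,0,0,0.5],
    [-36,-4,0,0,0,0,0.5],
    [-45,-5,0,0,0,0,0.5]
  ]
}}

```text
clock: 3.58
tool_pos: [0.5662, 0.0612, 0.0257]
eef_rot: [0.042, 0.999, -0.0, -0.0]
contact_force: [-4.0, 1.6, 4.9]
opening: 0.498
finger_force: 2.9
```

```bash
python3 -c "
from h import *
tool()
snap('top','top2.png');s=snap('side','side2.png')
b=cv2.imread('pics/side2.png')[150:350,150:430]
cv2.imwrite('pics/c2.png',cv2.resize(b,(560,400)))"
```

```text
t 3.575 tool tidy mm [-134.1   52.4] z 0.0257 yaw err deg 0.0 toolz [-0. -0. -1.] open 0.49820720779685695 F [-4.   1.6  4.9]
```

View pics/c2.png

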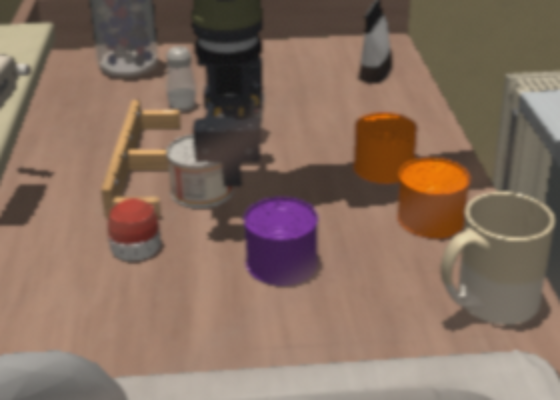

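Request:
{"op": "move_arm", "data": {
  "motion": [
    [-8,0,-1,0,0,0,0.5],
    [-16,0,-2,0,0,0,0.5],
    [-24,0,-2,0,0,0,0.5],
    [-32,0,-2,0,0,0,0.5],
    [-40,0,-2,0,0,0,0.5]
  ]
}}

```text
clock: 4.3
tool_pos: [0.6061, 0.0579, 0.0277]
eef_rot: [0.042, 0.999, 0.0, 0.0]
contact_force: [-1.5, -0.9, -0.5]
opening: 0.499
finger_force: 0.6
```

Request:
{"op": "move_arm", "data": {
  "motion": [
    [-4,0,0,0,0,0,0.5],
    [-8,0,0,0,0,0,0.5],
    [-12,0,0,0,0,0,0.5]
  ]
}}

```text
clock: 4.68
tool_pos: [0.6175, 0.057, 0.0277]
eef_rot: [0.042, 0.999, 0.0, -0.0]
contact_force: [-1.2, 0.2, -0.7]
opening: 0.498
finger_force: 0.8
```

```bash
python3 -c "
from h import *
tool()
s=snap('side','side3.png')
b=s['frame'][150:350,150:430,::-1]
cv2.imwrite('pics/c3.png',cv2.resize(b,(560,400)))"
```

```text
t 4.675 tool tidy mm [-82.6  52.6] z 0.0277 yaw err deg 0.03 toolz [-0.  0. -1.] open 0.49791492512315355 F [-1.2  0.2 -0.7]
```

View pics/c3.png

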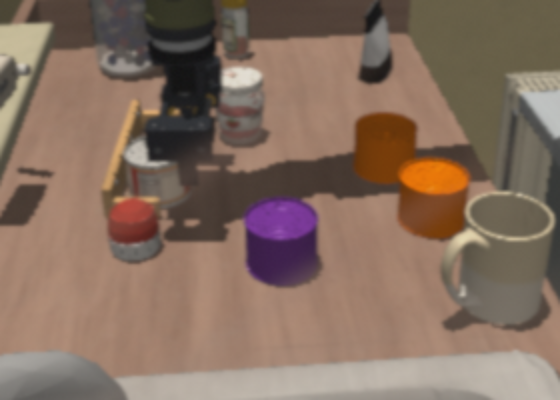

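The tin is in the left bay, close to the rail. I'll creep forward until the force rises.

Request:
{"op": "move_arm", "data": {
  "motion": [
    [-2,0,0,0,0,0,0.5],
    [-4,0,0,0,0,0,0.5]
  ]
}}

```text
clock: 4.97
tool_pos: [0.6214, 0.0567, 0.0277]
eef_rot: [0.042, 0.999, 0.0, -0.0]
contact_force: [-2.1, 0.2, 0.3]
opening: 0.5
finger_force: 0.8
```

Request:
{"op": "move_arm", "data": {
  "motion": [
    [-1,0,0,0,0,0,0.5],
    [-2,0,0,0,0,0,0.5]
  ]
}}

```text
clock: 5.22
tool_pos: [0.6234, 0.0565, 0.0277]
eef_rot: [0.042, 0.999, 0.0, -0.0]
contact_force: [-1.6, 0.4, 0.5]
opening: 0.498
finger_force: 0.8
```

Request:
{"op": "move_arm", "data": {
  "motion": [
    [-1,0,0,0,0,0,0.5],
    [-2,0,0,0,0,0,0.5]
  ]
}}

```text
clock: 5.48
tool_pos: [0.6241, 0.0564, 0.0275]
eef_rot: [0.042, 0.999, -0.0, -0.001]
contact_force: [-6.2, 0.3, 2.1]
opening: 0.5
finger_force: 2.5
```

The force rise to 6 N shows the tin has met the rail. Next I back off, rise, and cross over to the jar.

Request:
{"op": "move_arm", "data": {
  "motion": [
    [10,0,0,0,0,0,0.5],
    [40,0,0,0,0,0,0.5],
    [70,0,-40,0,0,0,0.5],
    [100,0,-90,0,0,0,0.5],
    [120,-40,-110,0,0,0,0.5]
  ]
}}

```text
clock: 6.1
tool_pos: [0.5039, 0.0303, 0.1406]
eef_rot: [0.039, 0.999, 0.002, 0.004]
contact_force: [0.4, -0.8, -0.1]
opening: 0.5
finger_force: 0.0
```

Request:
{"op": "move_arm", "data": {
  "motion": [
    [0,-40,0,0,0,0,0.5],
    [0,-80,0,0,0,0,0.5],
    [0,-98,0,0,0,0,0.5],
    [0,-98,0,0,0,0,0.5],
    [0,-98,0,0,0,0,0.5]
  ]
}}

```text
clock: 6.72
tool_pos: [0.4949, -0.0698, 0.138]
eef_rot: [0.042, 0.999, 0.001, 0.001]
contact_force: [0.4, 0.9, -0.4]
opening: 0.499
finger_force: 0.0
```

```bash
python3 -c "
from h import *
tool()
s=snap('side');W=world(s);a=W.reshape(-1,3)
d=(a[:,:2]-O);T=np.c_[d@X,d@Y]*1000
for n,x0,y0,h in(('tin',-38,53,.058),('jar',-133,-85,.084)):
    m=(np.hypot(T[:,0]-x0,T[:,1]-y0)<50)&(abs(a[:,2]-h)<.006)
    print(n,m.sum(),cv2.minEnclosingCircle(T[m].astype(np.float32)))
cv2.imwrite('pics/c4.png',cv2.resize(s['frame'][130:330,130:410,::-1],(560,400)))"
```

```text
t 6.725 tool tidy mm [-194.   -84.1] z 0.138 yaw err deg 0.09 toolz [ 0.002  0.001 -1.   ] open 0.4985247403192877 F [ 0.4  0.9 -0.4]
tin 475 ((-37.33647155761719, 53.477134704589844), 39.74580764770508)
jar 247 ((-134.50973510742188, -82.56605529785156), 32.616790771484375)
```

View pics/c4.png

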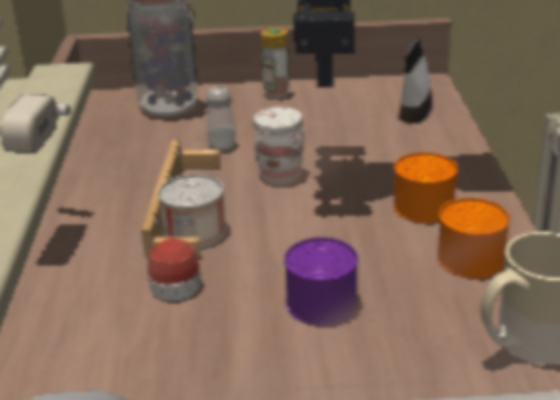

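The tin stands in its bay at (-37, 53), as required. The jar is at (-134, -83), so I descend in front of it with the gripper body kept above the salt.

Request:
{"op": "move_arm", "data": {
  "motion": [
    [0,0,40,0,0,0,0.5],
    [0,0,75,0,0,0,0.5],
    [0,0,100,0,0,0,0.5],
    [-10,0,100,0,0,0,0.5],
    [-18,1,100,0,0,0,0.5]
  ]
}}

```text
clock: 7.4
tool_pos: [0.5141, -0.0709, 0.0385]
eef_rot: [0.042, 0.999, 0.0, 0.001]
contact_force: [0.3, 0.3, 0.7]
opening: 0.5
finger_force: 0.0
```

Request:
{"op": "move_arm", "data": {
  "motion": [
    [-8,2,0,0,0,0,0.5],
    [-16,4,0,0,0,0,0.5],
    [-24,8,0,0,0,0,0.5],
    [-32,12,0,0,0,0,0.5],
    [-40,16,0,0,0,0,0.5]
  ]
}}

```text
clock: 8.02
tool_pos: [0.5534, -0.059, 0.0378]
eef_rot: [0.042, 0.999, -0.0, -0.001]
contact_force: [-3.6, -2.3, 5.2]
opening: 0.501
finger_force: 3.0
```

```bash
cat > j.py <<'E'
from h import *
tool()
s=snap('side');W=world(s);a=W.reshape(-1,3)
d=(a[:,:2]-O);T=np.c_[d@X,d@Y]*1000
import sys
x0,y0=map(float,sys.argv[1:3])
m=(np.hypot(T[:,0]-x0,T[:,1]-y0)<45)&(abs(a[:,2]-.083)<.006)
print('jar',m.sum(),cv2.minEnclosingCircle(T[m].astype(np.float32)))
cv2.imwrite('pics/'+sys.argv[3],cv2.resize(s['frame'][130:330,130:410,::-1],(560,400)))
E
python3 j.py -110 -65 c5.png
```

```text
t 8.025 tool tidy mm [-136.6  -68.4] z 0.0378 yaw err deg 0.01 toolz [-0.001 -0.    -1.   ] open 0.500500854588482 F [-3.6 -2.3  5.2]
jar 76 ((-108.88951873779297, -59.20136642456055), 40.511627197265625)
```

View pics/c5.png

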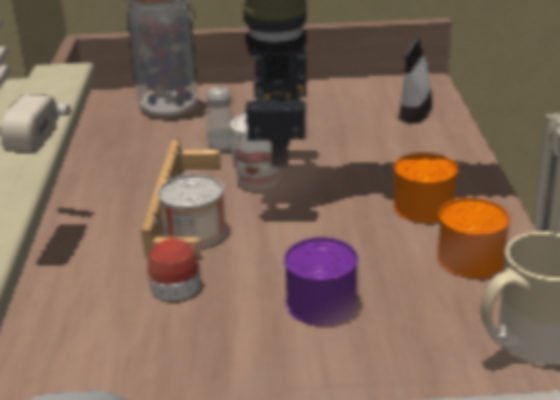

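Request:
{"op": "move_arm", "data": {
  "motion": [
    [-6,3,-1,0,0,0,0.5],
    [-12,6,-2,0,0,0,0.5],
    [-18,9,-2,0,0,0,0.5],
    [-24,12,-2,0,0,0,0.5],
    [-32,15,-2,0,0,0,0.5]
  ]
}}

```text
clock: 8.7
tool_pos: [0.5869, -0.0465, 0.0397]
eef_rot: [0.042, 0.999, 0.0, -0.0]
contact_force: [-3.3, -0.8, 2.0]
opening: 0.501
finger_force: 2.1
```

Request:
{"op": "move_arm", "data": {
  "motion": [
    [-7,0,0,0,0,0,0.5],
    [-14,0,0,0,0,0,0.5],
    [-21,0,0,0,0,0,0.5],
    [-27,0,0,0,0,0,0.5],
    [-31,0,0,0,0,0,0.5]
  ]
}}

```text
clock: 9.32
tool_pos: [0.6179, -0.0495, 0.0397]
eef_rot: [0.042, 0.999, 0.0, 0.0]
contact_force: [-3.5, -0.3, 1.8]
opening: 0.503
finger_force: 2.2
```

```bash
python3 j.py -40 -53 c6.png
```

```text
t 9.325 tool tidy mm [-73.1 -53.5] z 0.0397 yaw err deg 0.01 toolz [ 0.  0. -1.] open 0.5030246172811033 F [-3.5 -0.3  1.8]
jar 57 ((-38.012542724609375, -41.598968505859375), 34.71544647216797)
```

View pics/c6.png

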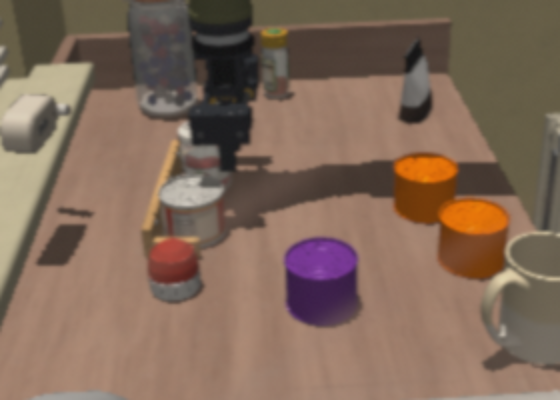

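The jar is in the right bay, about 7 mm short of the rail. I'll creep in until the force rises.

Request:
{"op": "move_arm", "data": {
  "motion": [
    [-2,0,0,0,0,0,0.5],
    [-4,0,0,0,0,0,0.5]
  ]
}}

```text
clock: 9.62
tool_pos: [0.6213, -0.0498, 0.0396]
eef_rot: [0.042, 0.999, -0.0, -0.0]
contact_force: [-3.7, -0.1, 2.5]
opening: 0.504
finger_force: 2.5
```

Request:
{"op": "move_arm", "data": {
  "motion": [
    [-1,0,0,0,0,0,0.5],
    [-2,0,0,0,0,0,0.5]
  ]
}}

```text
clock: 9.88
tool_pos: [0.6235, -0.0499, 0.0397]
eef_rot: [0.042, 0.999, 0.0, -0.0]
contact_force: [-2.8, 0.7, 1.3]
opening: 0.502
finger_force: 2.5
```

Request:
{"op": "move_arm", "data": {
  "motion": [
    [-1,0,0,0,0,0,0.5],
    [-2,0,0,0,0,0,0.5]
  ]
}}

```text
clock: 10.12
tool_pos: [0.6255, -0.0501, 0.0397]
eef_rot: [0.042, 0.999, 0.0, -0.0]
contact_force: [-4.4, 0.3, 2.4]
opening: 0.498
finger_force: 2.5
```

Request:
{"op": "move_arm", "data": {
  "motion": [
    [-1,0,0,0,0,0,0.5],
    [-2,0,0,0,0,0,0.5]
  ]
}}

```text
clock: 10.38
tool_pos: [0.6276, -0.0502, 0.0397]
eef_rot: [0.042, 0.999, 0.0, 0.0]
contact_force: [-4.0, 0.2, 2.0]
opening: 0.501
finger_force: 2.5
```

Request:
{"op": "move_arm", "data": {
  "motion": [
    [-1,0,0,0,0,0,0.5],
    [-2,0,0,0,0,0,0.5]
  ]
}}

```text
clock: 10.62
tool_pos: [0.6285, -0.0503, 0.0396]
eef_rot: [0.042, 0.999, -0.0, -0.001]
contact_force: [-7.3, 0.7, 4.9]
opening: 0.504
finger_force: 3.5
```

The jar has met the rail. I'll withdraw clear and check.

Request:
{"op": "move_arm", "data": {
  "motion": [
    [8,0,0,0,0,0,0.5],
    [35,0,0,0,0,0,0.5],
    [70,0,-30,0,0,0,0.5],
    [105,0,-90,0,0,0,0.5],
    [120,0,-140,0,0,0,0.5]
  ]
}}

```text
clock: 11.25
tool_pos: [0.5091, -0.0401, 0.181]
eef_rot: [0.042, 0.999, 0.0, 0.0]
contact_force: [1.2, -0.7, -0.0]
opening: 0.499
finger_force: 0.0
```

Request:
{"op": "move_arm", "data": {
  "motion": [
    [0,-50,0,0,0,0,0.5],
    [0,-100,0,0,0,0,0.5],
    [0,-150,0,0,0,0,0.5],
    [0,-200,0,0,0,0,0.5],
    [0,-240,0,0,0,0,0.5]
  ]
}}

```text
clock: 11.88
tool_pos: [0.4903, -0.2824, 0.18]
eef_rot: [0.043, 0.999, -0.001, 0.002]
contact_force: [0.4, -0.5, -0.4]
opening: 0.501
finger_force: 0.0
```

```bash
python3 - <<'E'
from h import *
tool()
for n in('side','top'):
    s=snap(n);a=world(s).reshape(-1,3);d=(a[:,:2]-O);T=np.c_[d@X,d@Y]*1000
    for k,x0,y0,h in(('tin',-38,53,.058),('jar',-33,-53,.084)):
        m=(np.hypot(T[:,0]-x0,T[:,1]-y0)<45)&(abs(a[:,2]-h)<.007)
        if m.any(): print(n,k,m.sum(),cv2.minEnclosingCircle(T[m].astype(np.float32)),np.median(a[m][:,2]))
    cv2.imwrite('pics/d_%s.png'%n,cv2.resize((s['frame'][130:330,130:410] if n=='side' else s['frame'][90:290,160:440])[:,:,::-1],(400,286)))
cv2.imwrite('pics/d.png',cv2.hconcat([cv2.imread('pics/d_side.png'),cv2.imread('pics/d_top.png')]))
E
```

```text
t 11.875 tool tidy mm [-180.6 -296.4] z 0.18 yaw err deg -0.09 toolz [ 0.003 -0.002 -1.   ] open 0.5007416401101931 F [ 0.4 -0.5 -0.4]
side tin 485 ((-36.3482666015625, 53.11231231689453), 39.583473205566406) 0.05521318903414757
side jar 275 ((-34.96455001831055, -53.60186767578125), 32.757957458496094) 0.08412426670504652
top tin 1046 ((-36.58879089355469, 52.715606689453125), 37.92194366455078) 0.054646621046795685
top jar 787 ((-33.208641052246094, -53.69435501098633), 31.460826873779297) 0.08367467406060436
```

View pics/d.png

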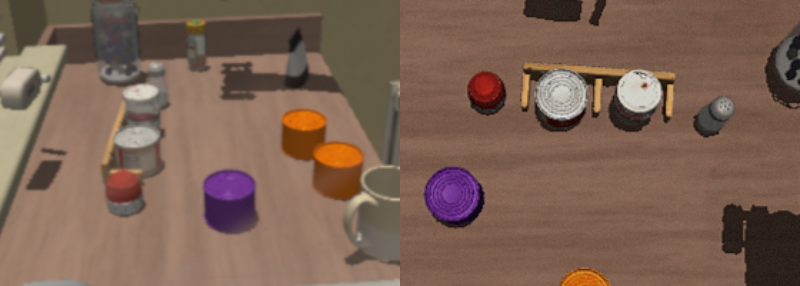

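Both stand upright, centred in their bays and against the rail, and the timer and salt have not moved.

```bash
python3 -c "
from h import *
print(finish_job())"
```

```text
the job is handed in; nothing more can be done
None
```

I pushed the tin into the left bay and the jam jar into the right; the last camera check showed both upright, within 1 mm of their middle lines and against the back rail, with the timer and salt shaker undisturbed, and I handed the job in at about 12 s (no verdict was returned).

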